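Hardness check on the resin sample in use

TASK

Take the blue hardness probe out of its stand and check the resin disc whose colour matches the dye bottle standing on the yellow square of the small tray: set the probe's sprung tip inside the black ring in the middle of that disc, with the probe square to the disc's sloping face, and press gently so that the tip is about half pushed in, never hard. Finish while still holding the probe there, pressed and steady; do not let the probe touch the other two samples, and leave the bottles where they stand.

Things in the scene. Friction and masses are not known exactly. Their poses are not given: they have to be found in the camera images.
- probe: loose pen-type hardness probe, 90 g, upright in its stand at the start. Origin on its axis at the lower end of the steel sleeve, z up the axis to the cap. Sleeve 16 mm in diameter, z 0 to 36 mm; black collar 33 mm in diameter to 41; blue square grip 24 x 24 mm (flats square to its x and y) to 105; black cap to 108. A thin sprung tip sticks out 22 mm below the origin when free
- probe_tip (a point): the very end of the sprung tip (6 mm in diameter, rounded), on the probe's axis, 22 mm below the probe's origin when free; moves with the tip
- plunger (a joint): how far the sprung tip is pushed into the probe: 0 m free, 0.016 m fully in (hard stop). Spring 200 N/m with 0.5 N preload, so about 0.5 N at 0, 2.1 N at half travel (0.008), 3.7 N just before the stop
- probe_stand: fixed grey block 64 x 64 mm, 66 mm high, origin at the centre of its underside. The probe's sleeve and tip hang in its 19.5 mm square hole and the collar rests on its top, so the probe lifts straight out (58 mm of it is in the hole). Place and yaw vary; the probe's flats are turned with it within about 0.1 rad
- bottle_tray: fixed light grey tray, 56 x 172 mm, floor 5 mm high, on which three dye bottles stand in a row along its y axis (which points roughly towards the robot) at y = +55, 0 and -55 mm. Origin at the centre of its underside
- yellow_place (a point): centre of the yellow square (44 mm) on the tray's floor, at the tray's y = +55 mm (the end nearest the robot): the dye of the bottle standing here is the one to test
- sample_base: fixed aluminium plate 100 x 210 mm, 6 mm thick, carrying the three sample rests in a row along its y axis at y = +62, 0, -62 mm, in an order that varies. Origin at the centre of its underside
- bottle_orange: loose dropper bottle with orange body and white cap, 26 mm in diameter, about 86 mm high, origin at the centre of its underside. Bystander
- sample_orange: fixed white sloping rest, 72 x 54 mm, about 51 mm high at the back, carrying one orange resin disc 44 mm in diameter and 5 mm thick; origin at the centre of its underside. Its face slopes 20 degrees down towards its -x side (towards the robot)
- spot_orange (a point): centre of the black ring (13 mm inside, 18 mm outside diameter, white within) on the orange disc's surface, 43 mm above the underside of its rest; z is the outward normal of the disc's face, tilted 20 degrees from vertical towards the rest's -x, and y is level along the row. The disc is rigid
- bottle_purple: loose dropper bottle with purple body and white cap, 26 mm in diameter, about 86 mm high, origin at the centre of its underside. Bystander
- sample_purple: fixed white sloping rest, 72 x 54 mm, about 51 mm high at the back, carrying one purple resin disc 44 mm in diameter and 5 mm thick; origin at the centre of its underside. Its face slopes 20 degrees down towards its -x side (towards the robot)
- spot_purple (a point): centre of the black ring (13 mm inside, 18 mm outside diameter, white within) on the purple disc's surface, 43 mm above the underside of its rest; z is the outward normal of the disc's face, tilted 20 degrees from vertical towards the rest's -x, and y is level along the row. The disc is rigid
- bottle_green: loose dropper bottle with green body and white cap, 26 mm in diameter, about 86 mm high, origin at the centre of its underside. Bystander
- sample_green: fixed white sloping rest, 72 x 54 mm, about 51 mm high at the back, carrying one green resin disc 44 mm in diameter and 5 mm thick; origin at the centre of its underside. Its face slopes 20 degrees down towards its -x side (towards the robot)
- spot_green (a point): centre of the black ring (13 mm inside, 18 mm outside diameter, white within) on the green disc's surface, 43 mm above the underside of its rest; z is the outward normal of the disc's face, tilted 20 degrees from vertical towards the rest's -x, and y is level along the row. The disc is rigid

How it is judged:
On the way:
1. the probe is lifted clear of its stand (height (world z) of probe_tip above 0.07 m and contact force between the fingers and probe above 1 N), for 0.1 s.
At the end, for the whole second after the job is handed in: Probe gripped and still (under 20 mm/s), tip within 7 mm of the ring's centre on the disc matching the bottle on the yellow square, probe axis within 0.14 rad (8 degrees) of the disc's normal, tip pushed in 3 to 13 mm, force on that sample 0.6 to 4 N (contact force between the fingers and probe above 1 N and value of joint plunger between 0.003 and 0.013 m and linear speed of probe below 0.02 m/s and ((horizontal distance between bottle_orange and yellow_place below 0.03 m and distance between probe_tip and spot_orange below 0.007 m and angle between the z axis of probe and the z axis of spot_orange, either way round below 0.14 rad and contact force between probe and sample_orange between 0.6 and 4 N) or (horizontal distance between bottle_purple and yellow_place below 0.03 m and distance between probe_tip and spot_purple below 0.007 m and angle between the z axis of probe and the z axis of spot_purple, either way round below 0.14 rad and contact force between probe and sample_purple between 0.6 and 4 N) or (horizontal distance between bottle_green and yellow_place below 0.03 m and distance between probe_tip and spot_green below 0.007 m and angle between the z axis of probe and the z axis of spot_green, either way round below 0.14 rad and contact force between probe and sample_green between 0.6 and 4 N))); the arm keeps its last pose, push and grip.
It fails at once if the probe touches the orange sample although its bottle is not on the yellow square (not (horizontal distance between bottle_orange and yellow_place below 0.03 m) and contact force between probe and sample_orange above 0.2 N).
It fails at once if the probe touches the purple sample although its bottle is not on the yellow square (not (horizontal distance between bottle_purple and yellow_place below 0.03 m) and contact force between probe and sample_purple above 0.2 N).
It fails at once if the probe touches the green sample although its bottle is not on the yellow square (not (horizontal distance between bottle_green and yellow_place below 0.03 m) and contact force between probe and sample_green above 0.2 N).
It fails at once if the probe is pressed hard on a sample (over 10 N) (contact force between probe and sample_orange above 10 N or contact force between probe and sample_purple above 10 N or contact force between probe and sample_green above 10 N).
It fails at once if a dye bottle is shifted by more than 15 mm or tipped (distance of any of bottle_orange, bottle_purple, bottle_green from where it was at the start of the episode above 0.015 m or angle between any of bottle_orange, bottle_purple, bottle_green's own z axis and vertical above 0.3 rad).
It also fails if it takes over 42 s, if anything falls off the work surface, if the arm or the gripper's body presses on something with over 40 N, if the wrist force passes 120 N, or if a joint passes its speed limit or range.

ROBOT

A 6-joint arm with a two-finger parallel gripper is mounted at the origin on the work surface; the furniture and walls round the work are solid. World frame = base frame: x ahead of the robot, y to its left, z up, the work surface at z = 0. Lengths are in m, angles in rad, forces in N, time in s.
With the tool pointing down it reaches from about 0.4 to 0.825 m from the base axis. Payload 7 kg.
Tool frame: the origin (TCP) lies on the centre line of the jaws, within the pads' length; the fingertips stand ahead of it and the grasp point (between the pads) lies 3 mm ahead of it (r.nose_length is the z of the fingertips in the tool frame, in m); z points along the fingers, y is the line along which they close (so a half turn about z gives the same grasp; the last joint's range is limited). The gripper opens to 88 mm and grips with 3 to 60 N. Pads are 19 mm wide; open, the fingers measure 130 mm over their backs; the gripper's body (78 mm by 193 mm) begins 47 mm behind the grasp point.
Start: joints at [-0.849, 0.359, 0.012, 0, -1.224, -0.288], TCP at [0.284, -0.612, 0.249] pointing down, gripper open.
Joint ranges: [-3.07, 3.07], [-1.43, 2.12], [-1.02, 1.25], [-3.03, 1.67], [-3.05, -0], [-3.03, 3.03]. Speed limits (rad/s): [2.39, 2.39, 3.01, 3.14, 3.14, 3.14].

INTERFACE

Orientations are given as a unit quaternion [w, x, y, z].
In Python, from workcell import r, cams, models gives the robot as it stands.
- The arm moves only by the tool drive_tool, never from a script. Its argument "motion" is a list of rows, each a list of 7 numbers: the shift along the tool's x, y, z in m, then the turn, a rotation vector about the tool's x, y, z in rad, then the finger opening in m, from 0 to 0.0876. In form: [[x, y, z, ax, ay, az, grip], ...]. A call has 1 to 20 rows; each row shifts and turns the commanded pose from where the row before left it, along the tool's axes as they then stand; what a row does not reach is not made up. A row lasts 1/12 s, in which the tool goes at most 41.7 mm and 7.16 degrees, less where a joint would pass 70% of its speed; a pose out of reach is approached as far as the arm can. A call is refused whole if a number of a shift passes 0.0417 or a number of a turn 0.125, either way. A call with a gripper value outside its range is refused whole. The fingers move at their own pace and stop on an object; the grip force is fixed at half the most. Time passes only in rows, so rows that do not move let the fingers close. It gives the time, the measured TCP pose, the force, the opening and the grip force at its end, in the units of the state.
- r.get_obs(): the state, without advancing time (a new reading comes with each control period).
- cams.read_camera(name): name is "side" or "top" or "wrist"; returns (picture, depth): 420x560x3 uint8, blue, green, red; 420x560 float32, m along the optical axis (not along the pixel's ray), 0 where there is no reading.
- cams.camera_params(name): a dict with "intrinsics" (3x3 intrinsics, pixels), "distortion" ([k1, k2, p1, p2, k3] as OpenCV has them; the pictures are not rectified), "R" (3x3) and "t" (3): a world point X has camera coordinates R X + t. Camera axes: x right, y down, z forward; pixel columns grow to the right and rows downward; lengths in m; the calibration is good to about 2 mm. A picture is of the moment at which its call begins: read the wrist's pose just before it. camera_params takes no time and is no camera call; for the wrist camera it gives the pose at the moment of the call.
- r.close_job(): hands the job in; it is judged then, once.
Trained networks look in the newest picture that a camera, given by its name, has taken for a name from the list of things; names that differ only in an ending like _2 or _b are one class to them, and where a whole thing is asked for, a point or a joint stands for the part that bears it (a point fixed in the world has none). Each returns a list of dicts, best first, with "score" (0 to 1); they miss things now and then, are a little off and sometimes report something else, mostly with a low value. They report only what shows in the picture. A call takes as long as a camera call.
- models.look_for(camera, target): "extent" ([centre column, centre row, width, height] in pixels, round what is visible of it).
- models.cut_out(camera, target): "pixels" (420x560 bool, what is visible of it) and "extent" ([centre column, centre row, width, height] in pixels, round what is visible of it).
The state is a dict: "time_s": time; "q": joint angles; "joint_vel": joint speeds; "joint_torque": joint torques, N m; "tcp_pos": TCP position; "orientation": TCP orientation; "ft_force": force on the tool from outside, world axes, zero at the start; "moment": the same for the moment, N m; "finger_gap": finger opening in m; "grip_force": force on a finger pad.
Only numpy, scipy, OpenCV 4.12 (cv2) and the standard library are available. Lean on these libraries where they do the work, as an engineer would, in place of code of your own. Each camera call takes 0.05 s, during which the arm holds its last target. There are 200 camera calls.

## Working session

There is one attempt and no reset: what is moved stays moved. The work goes in short steps, Python scripts to look and compute and a tool call to move; the robot and the scene stay as the last step left them, time stands still between calls to the robot, and variables do not carry over. Pictures are saved under pics/ and viewed, at most 10 in all, crops included, and the job is handed in when it is done.

Besides the shell and the picture viewer there is one more tool, called after "Call:" as name(argument=value, ...), one argument or row to a line, values as JSON. drive_tool: Moves the arm, as the interface text tells. Its arguments: {"type":"object","properties":{"motion":{"type":"array","items":{"type":"array","items":{"type":"number"}}}},"required":["motion"]}

```bash
mkdir -p pics; ls; cat > h.py <<'E'
import numpy as np, cv2
from workcell import r, cams, models
def pts(name, uv, depth):
    p=cams.camera_params(name); K=np.array(p["intrinsics"]); D=np.array(p["distortion"]); R=np.array(p["R"]); t=np.array(p["t"])
    uv=np.asarray(uv,float).reshape(-1,1,2); n=cv2.undistortPoints(uv,K,D).reshape(-1,2)
    z=depth[uv[:,0,1].astype(int),uv[:,0,0].astype(int)]
    X=np.c_[n*z[:,None],z]
    return ((X-t)@R)[z>0]
E
python3 - <<'E'
from h import *
o=r.get_obs(); print(o, r.nose_length)
ims={}
for c in ["side","top"]:
    im,d=cams.read_camera(c); cv2.imwrite(f"pics/{c}0.png",im); np.save(f"pics/{c}d.npy",d)
    for n in ["probe","probe_stand","bottle_tray","sample_base","bottle_orange","bottle_purple","bottle_green","sample_orange","sample_purple","sample_green"]:
        l=models.cut_out(c,n)
        for x in l[:2]:
            v,u=np.nonzero(x["pixels"]); P=pts(c,np.c_[u,v],d)
            print(c,n,round(x["score"],2),np.round(x["extent"]),np.round(np.median(P,0),3) if len(P) else None, np.round(np.percentile(P,2,axis=0),3),np.round(np.percentile(P,98,axis=0),3))
E
```

```text
pics
{'time_s': 0.0, 'q': array([-8.48878157e-01,  3.59384198e-01,  1.10625098e-02, -3.49954176e-04,
       -1.22411927e+00, -2.88087794e-01]), 'joint_vel': array([-0.00020123,  0.00037239, -0.0004626 ,  0.0001428 ,  0.00077449,
        0.00071051]), 'joint_torque': array([-3.81267630e-03, -5.82720208e+01,  2.93064433e+01,  6.99727759e+00,
        7.08467487e-03, -1.87278019e-04]), 'tcp_pos': array([ 0.28351173, -0.61206708,  0.24762603]), 'orientation': array([-2.53862630e-04, -2.15159862e-01,  9.76578482e-01,  7.99263988e-04]), 'ft_force': array([ 0.09597526,  0.93477439, -0.77563625]), 'moment': array([-0.0358293 ,  0.02141034,  0.00593215]), 'grip_force': 0.0, 'finger_gap': 0.08743498847327175} 0.022
side probe 0.79 [220. 192.  12.  32.] [ 0.451 -0.268  0.106] [ 0.314 -0.276  0.   ] [ 0.459 -0.16   0.138]
side probe_stand 0.92 [225. 214.  41.  40.] [ 0.463 -0.281  0.047] [ 0.419 -0.301  0.   ] [ 0.484 -0.224  0.067]
side probe_stand 0.43 [243. 295.  71.  67.] [ 0.633 -0.388  0.004] [ 0.538 -0.406  0.001] [ 0.701 -0.35   0.008]
side bottle_tray 0.98 [242. 295.  75.  61.] [ 0.632 -
[... 1388 characters left out ...]
.681 -0.007  0.054]
top sample_base 0.39 [378. 181.  20.  16.] [ 0.614 -0.364  0.065] [ 0.606 -0.378  0.009] [ 0.629 -0.357  0.093]
top bottle_orange 0.56 [378. 181.  15.  20.] [ 0.613 -0.363  0.064] [ 0.606 -0.375  0.01 ] [ 0.627 -0.357  0.093]
top bottle_purple 0.43 [373. 210.  14.  15.] [ 0.555 -0.36   0.063] [ 0.545 -0.385  0.005] [ 0.568 -0.354  0.091]
top sample_orange 0.88 [252. 181.  31.  39.] [ 0.621 -0.113  0.048] [ 0.588 -0.14   0.012] [ 0.656 -0.086  0.057]
top sample_purple 0.95 [281. 175.  27.  40.] [ 0.631 -0.174  0.048] [ 0.598 -0.201  0.01 ] [ 0.666 -0.147  0.057]
top sample_green 0.86 [222. 188.  36.  39.] [ 0.611 -0.053  0.047] [ 0.577 -0.081  0.006] [ 0.647 -0.023  0.057]
```

```bash
python3 - <<'E'
from h import *
t=cv2.imread("pics/top0.png"); s=cv2.imread("pics/side0.png")
a=cv2.resize(t[140:310,200:400],None,fx=3.4,fy=3.4,interpolation=cv2.INTER_CUBIC); cv2.imwrite("pics/a.png",a[:590])
b=cv2.resize(s[160:340,190:380],None,fx=3.3,fy=3.3,interpolation=cv2.INTER_CUBIC); cv2.imwrite("pics/b.png",b)
# stand top & probe cap yaw from the depth, heights
for cam in ["top","side"]:
    d=np.load(f"pics/{cam}d.npy"); v,u=np.mgrid[0:420,0:560]; uv=np.c_[u.ravel(),v.ravel()]
    uv=uv[d[v,u].ravel()>0]; P=pts(cam,uv,d)
    def box(m,n):
        Q=P[m]; 
        if len(Q)>5: print(cam,n,len(Q),np.round(Q.mean(0),4),cv2.minAreaRect((Q[:,:2]*1000).astype(np.float32)))
    near=(abs(P[:,0]-.445)<.06)&(abs(P[:,1]+.257)<.06)
    box(near&(abs(P[:,2]-.066)<.006),"standtop"); box(near&(P[:,2]>.128),"cap"); box(near&(P[:,2]>.08)&(P[:,2]<.128),"grip")
    box((P[:,0]>.5)&(P[:,0]<.74)&(P[:,1]<-.32)&(P[:,1]>-.44)&(P[:,2]>.003)&(P[:,2]<.01),"tray")
    box((P[:,0]>.5)&(P[:,0]<.74)&(P[:,1]>-.26)&(P[:,1]<.03)&(P[:,2]>.0035)&(P[:,2]<.06),"base")
E
```

```text
top standtop 866 [ 0.444  -0.2585  0.0665] ((443.77203369140625, -259.4830627441406), (63.89551544189453, 64.04529571533203), 20.261293411254883)
top cap 183 [ 0.444  -0.2592  0.1364] ((443.96441650390625, -259.4773254394531), (23.892791748046875, 24.04251480102539), 22.187801361083984)
top grip 32 [ 0.4467 -0.251   0.1071] ((443.9648132324219, -254.6605682373047), (25.19793701171875, 18.52777099609375), 8.227727890014648)
top tray 2036 [ 0.6188 -0.3743  0.0054] ((619.64599609375, -379.9424133300781), (237.66856384277344, 118.75301361083984), 0.5379810929298401)
top base 5481 [ 0.6168 -0.1147  0.027 ] ((616.9595947265625, -115.01922607421875), (289.1343078613281, 233.75936889648438), 89.88380432128906)
side standtop 441 [ 0.4526 -0.2676  0.0654] ((444.5965881347656, -261.1625061035156), (65.57441711425781, 68.09848022460938), 19.064678192138672)
side cap 102 [ 0.4471 -0.2644  0.1344] ((444.2498474121094, -261.5592041015625), (24.705535888671875, 25.50482749938965), 20.548507690429688)
side grip 228 [ 0.4511 -0.2667  0.1041] ((451.96307373046875, -265.1048889160156), (31.946613311767578, 18.21324920654297), 67.31197357177734)
side tray 1101 [ 0.6322 -0.3838  0.0049] ((634.9110717773438, -387.5257568359375), (210.54823303222656, 98.21746063232422), 3.626760959625244)
side base 2775 [ 0.635  -0.1331  0.028 ] ((614.7312622070312, -111.31648254394531), (237.99710083007812, 230.5078582763672), 87.0452880859375)
```

View pics/a.png

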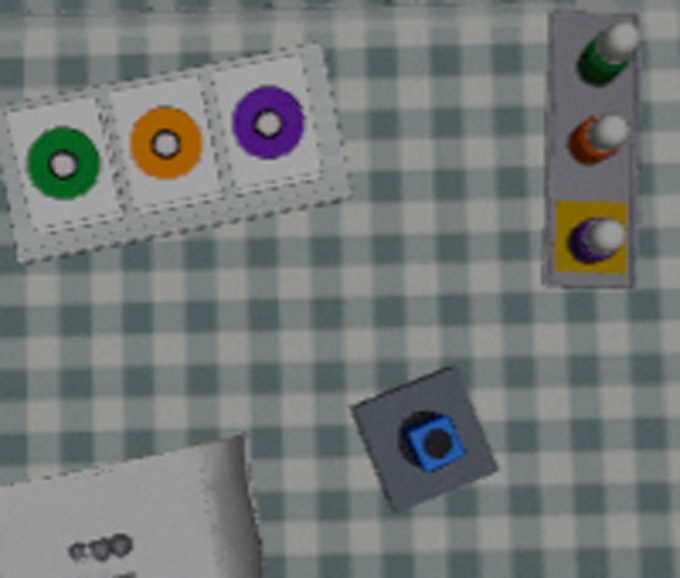

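View pics/b.png

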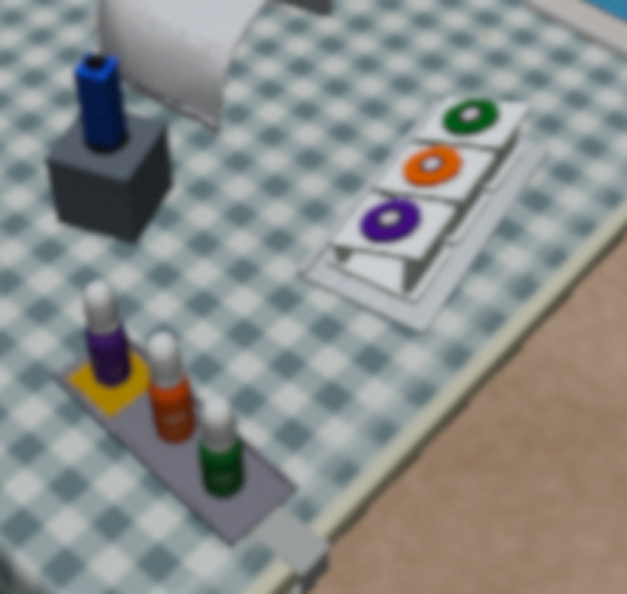

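```bash
python3 - <<'E'
from h import *
for cam in ["top","side"]:
    im=cv2.imread(f"pics/{cam}0.png"); d=np.load(f"pics/{cam}d.npy")
    hsv=cv2.cvtColor(im,cv2.COLOR_BGR2HSV)
    for n,lo,hi in [("purple",125,150),("orange",5,20),("green",50,80)]:
        m=cv2.inRange(hsv,(lo,110,40),(hi,255,255))
        k,lab,st,c=cv2.connectedComponentsWithStats(m)
        best=None
        for i in range(1,k):
            if st[i,4]<80: continue
            v,u=np.nonzero(lab==i); P=pts(cam,np.c_[u,v],d)
            q=np.median(P,0)
            if not(.56<q[0]<.68 and -.22<q[1]<0): continue
            g=P[abs(P-q).max(1)<.03]; hull=cv2.convexHull(np.c_[u,v].astype(np.int32)); e=cv2.fitEllipse(hull.astype(np.float32))
            A=np.c_[g[:,:2]-q[:2],np.ones(len(g))]; s=np.linalg.lstsq(A,g[:,2],rcond=None)[0]
            nn=np.array([-s[0],-s[1],1]); nn/=np.linalg.norm(nn)
            # ray through ellipse centre onto z=.049
            p=cams.camera_params(cam); K,D,R,t=[np.array(p[x]) for x in("intrinsics","distortion","R","t")]
            x=cv2.undistortPoints(np.array([[e[0]]],float),K,D).ravel(); C=-R.T@t; ray=R.T@np.r_[x,1]; X=C+ray*(.049-C[2])/ray[2]
            bb=(g.max(0)+g.min(0))/2
            print(cam,n,st[i,4],np.round(e[0],1),"X",np.round(X,4),"bb",np.round(bb,4),"n",np.round(nn,3),"tilt",round(np.degrees(np.arccos(nn[2])),1),"dir",round(np.degrees(np.arctan2(-nn[1],-nn[0])),1))
E
```

```text
top purple 287 [278.5 175.6] X [ 0.6319 -0.1743  0.049 ] bb [ 0.6313 -0.1744  0.0487] n [-0.335 -0.063  0.94 ] tilt 19.9 dir 10.7
top orange 312 [248.3 181.9] X [ 0.6209 -0.1132  0.049 ] bb [ 0.6207 -0.1126  0.0492] n [-0.341 -0.068  0.937] tilt 20.4 dir 11.3
top green 287 [218.2 187.7] X [ 0.6108 -0.0521  0.049 ] bb [ 0.6102 -0.0516  0.0502] n [-0.323 -0.052  0.945] tilt 19.1 dir 9.1
side purple 134 [307.9 226.3] X [ 0.6335 -0.178   0.049 ] bb [ 0.6333 -0.1771  0.0483] n [-0.329 -0.059  0.942] tilt 19.5 dir 10.1
side orange 139 [320.6 209.8] X [ 0.623  -0.1169  0.049 ] bb [ 0.6221 -0.1154  0.0478] n [-0.318 -0.076  0.945] tilt 19.1 dir 13.5
side green 81 [332.4 195. ] X [ 0.6134 -0.0566  0.049 ] bb [ 0.6133 -0.0557  0.0486] n [-0.325 -0.07   0.943] tilt 19.4 dir 12.1
```

Call:
drive_tool(
  motion=[
    [0, 0, 0, 0, 0, 0, 0.0876],
  ],
)

```text
time_s: 1.18
tcp_pos: [0.2837, -0.6125, 0.2486]
orientation: [0.0, -0.215, 0.977, -0.0]
ft_force: [0.5, -0.6, -0.6]
finger_gap: 0.0878
grip_force: 0.0
```

Call:
drive_tool(
  motion=[
    [-0.01, 0.009, 0, 0, 0, 0, 0.0876],
    [-0.02, 0.017, 0, 0, 0, 0, 0.0876],
    [-0.022, 0.019, 0, 0, 0, 0, 0.0876],
    [-0.022, 0.019, 0, 0, 0, 0, 0.0876],
    [-0.022, 0.019, 0, 0, 0, 0, 0.0876],
    [-0.022, 0.019, 0, 0, 0, 0, 0.0876],
    [-0.022, 0.019, 0, 0, 0, 0, 0.0876],
    [-0.022, 0.019, 0, 0, 0, 0, 0.0876],
    [-0.022, 0.019, 0, 0, 0, 0, 0.0876],
    [-0.022, 0.019, 0, 0, 0, 0, 0.0876],
    [-0.022, 0.019, 0, 0, 0, 0, 0.0876],
    [-0.022, 0.019, 0, 0, 0, 0, 0.0876],
    [-0.022, 0.019, 0.01, 0, 0, 0, 0.0876],
    [-0.0216, 0.0185, 0.014, 0, 0, 0, 0.0876],
    [0, 0, 0.014, 0, 0, 0.061, 0.0876],
    [0, 0, 0.01, 0, 0, 0, 0.0876],
    [0, 0, 0, 0, 0, 0, 0.0876],
  ],
)

```text
time_s: 2.6
tcp_pos: [0.4424, -0.2582, 0.1987]
orientation: [-0.001, -0.186, 0.982, 0.001]
ft_force: [-0.5, -0.3, -0.6]
finger_gap: 0.0876
grip_force: 0.0
```

```bash
python3 - <<'E'
from h import *
from scipy.spatial.transform import Rotation as Ro
o=r.get_obs(); im,d=cams.read_camera("wrist"); cv2.imwrite("pics/w1.png",im)
p=o["tcp_pos"]; q=o["orientation"]; Rt=Ro.from_quat(np.r_[q[1:],q[0]]).as_matrix(); print(p,Rt.round(3))
for n in ["probe","probe_stand"]:
    for x in models.cut_out("wrist",n)[:1]:
        v,u=np.nonzero(x["pixels"]); P=pts("wrist",np.c_[u,v],d)
        for lo,hi in [(.06,.072),(.128,.142)]:
            Q=P[(P[:,2]>lo)&(P[:,2]<hi)]
            if len(Q)>50:
                rc=cv2.minAreaRect((Q[:,:2]*1000).astype(np.float32)); print(n,lo,len(Q),rc,Q[:,2].mean(),"tool frame",((np.r_[np.array(rc[0])/1000,.13]-p)@Rt).round(4))
E
```

```text
[ 0.44237797 -0.25816932  0.19868477] [[-0.931 -0.366 -0.003]
 [-0.366  0.931  0.001]
 [ 0.002  0.002 -1.   ]]
probe 0.06 59 ((453.3969421386719, -259.1549377441406), (47.93186569213867, 33.18315887451172), 19.826457977294922) 0.06963342061149287 tool frame [-0.0101 -0.0051  0.0687]
probe 0.128 1258 ((445.431884765625, -261.2760009765625), (24.853469848632812, 24.050642013549805), 22.094310760498047) 0.13759091424613473 tool frame [-0.0019 -0.0041  0.0687]
probe_stand 0.06 3431 ((446.5147399902344, -261.3935852050781), (64.92987823486328, 64.19176483154297), 20.290403366088867) 0.0687029914828354 tool frame [-0.0028 -0.0047  0.0687]
```

View pics/w1.png

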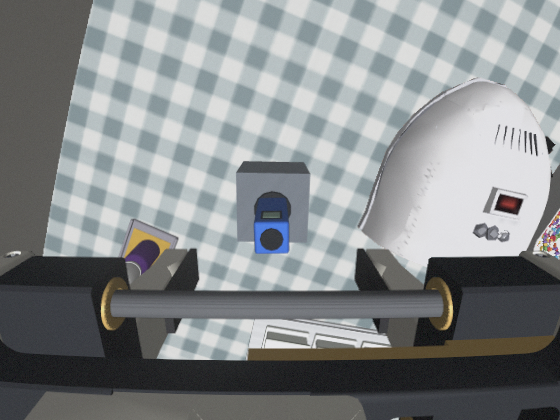

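```bash
python3 - <<'E'
from h import *
for cam in ["top","wrist"]:
    im,d=cams.read_camera(cam)
    v,u=np.mgrid[0:420,0:560]; uv=np.c_[u.ravel(),v.ravel()]; uv=uv[d.ravel()>0]; P=pts(cam,uv,d)
    m=(P[:,0]>.2)&(P[:,0]<.6)&(P[:,1]>-.235)&(P[:,1]<.15)&(P[:,2]>.02)&(P[:,2]<.4)
    if cam=="wrist": m&=uv[:,1]<245
    Q=P[m]; rel=Q[:,:2]-[.4448,-.2607]; ty=rel@[-.366,.931]; tx=rel@[-.931,-.366]
    for lo in np.arange(.02,.3,.03):
        s=(Q[:,2]>lo)&(Q[:,2]<lo+.03)
        if s.sum()>20:
            w=s&(abs(tx)<.05); print(cam,round(lo,2),s.sum(),"x",Q[s,0].min().round(3),Q[s,0].max().round(3),"y",Q[s,1].min().round(3),Q[s,1].max().round(3),"min ty in band",ty[w].min().round(3) if w.any() else None)
E
```

```text
top 0.02 912 x 0.26 0.6 y -0.172 0.002 min ty in band 0.263
top 0.05 1138 x 0.276 0.338 y -0.142 -0.016 min ty in band 0.179
top 0.08 233 x 0.316 0.343 y -0.108 -0.049 min ty in band 0.183
wrist 0.02 5364 x 0.261 0.449 y -0.162 0.043 min ty in band 0.098
wrist 0.05 11977 x 0.276 0.468 y -0.235 -0.016 min ty in band 0.016
wrist 0.08 6304 x 0.321 0.419 y -0.119 -0.039 min ty in band 0.15
```

Call:
drive_tool(
  motion=[
    [-0.0013, -0.0032, 0.01, 0, 0, 0, 0.0876],
    [0, 0, 0.015, 0, 0, 0, 0.0876],
    [0, 0, 0.02, 0, 0, 0, 0.0876],
    [0, 0, 0.02, 0, 0, 0, 0.0876],
    [0, 0, 0.015, 0, 0, 0, 0.0876],
    [0, 0, 0.0107, 0, 0, 0, 0.0876],
    [0, 0, 0, 0, 0, 0, 0.05],
    [0, 0, 0, 0, 0, 0, 0.03],
    [0, 0, 0, 0, 0, 0, 0.02],
    [0, 0, 0, 0, 0, 0, 0.015],
    [0, 0, 0, 0, 0, 0, 0.015],
    [0, 0, 0, 0, 0, 0, 0.015],
    [0, 0, 0, 0, 0, 0, 0.015],
  ],
)

```text
time_s: 3.93
tcp_pos: [0.4462, -0.2616, 0.1104]
orientation: [0.0, -0.185, 0.983, -0.0]
ft_force: [0.2, -1.0, -0.0]
finger_gap: 0.0463
grip_force: 0.0
```

Call:
drive_tool(
  motion=[
    [0, 0, 0, 0, 0, 0, 0.012],
    [0, 0, 0, 0, 0, 0, 0.012],
    [0, 0, 0, 0, 0, 0, 0.012],
    [0, 0, 0, 0, 0, 0, 0.012],
    [0, 0, 0, 0, 0, 0, 0.012],
    [0, 0, 0, 0, 0, 0, 0.012],
    [0, 0, 0, 0, 0, 0, 0.012],
  ],
)

```text
time_s: 4.52
tcp_pos: [0.4459, -0.2615, 0.1099]
orientation: [-0.0, -0.185, 0.983, 0.0]
ft_force: [-0.1, 1.5, 1.3]
finger_gap: 0.0239
grip_force: 30.0
```

Call:
drive_tool(
  motion=[
    [0, 0, -0.005, 0, 0, 0, 0.012],
    [0, 0, -0.01, 0, 0, 0, 0.012],
    [0, 0, -0.015, 0, 0, 0, 0.012],
    [0, 0, -0.015, 0, 0, 0, 0.012],
    [0, 0, -0.015, 0, 0, 0, 0.012],
    [0, 0, -0.015, 0, 0, 0, 0.012],
    [0, 0, -0.015, 0, 0, 0, 0.012],
    [0, 0, -0.015, 0, 0, 0, 0.012],
    [0, 0, -0.01, 0, 0, 0, 0.012],
    [0, 0, -0.005, 0, 0, 0, 0.012],
    [0, 0, 0, 0, 0, 0, 0.012],
  ],
)

```text
time_s: 5.43
tcp_pos: [0.4464, -0.2617, 0.2312]
orientation: [0.001, -0.185, 0.983, -0.0]
ft_force: [0.7, -0.5, -1.1]
finger_gap: 0.0237
grip_force: 30.0
```

```bash
python3 - <<'E'
from h import *
from scipy.spatial.transform import Rotation as Ro
o=r.get_obs(); p=o["tcp_pos"]; q=o["orientation"]; Rt=Ro.from_quat(np.r_[q[1:],q[0]]).as_matrix(); print(p,q,o["grip_force"],o["finger_gap"])
im,d=cams.read_camera("side"); v0,u0=np.mgrid[0:420,0:560]; uv=np.c_[u0.ravel(),v0.ravel()]; uv=uv[d.ravel()>0]; P=pts("side",uv,d)
L=(P-p)@Rt; m=(abs(L[:,0])<.025)&(abs(L[:,1])<.025)&(L[:,2]>.02)&(L[:,2]<.12)
for lo in np.arange(.02,.12,.01):
    s=m&(L[:,2]>lo)&(L[:,2]<=lo+.01)
    if s.any(): print(round(lo,2),s.sum(),L[s].mean(0).round(4),"x",L[s,0].min().round(4),L[s,0].max().round(4),"y",L[s,1].min().round(4),L[s,1].max().round(4))
pr=cams.camera_params("side"); 
def proj(X): return cv2.projectPoints(np.array(X,float).reshape(-1,1,3),cv2.Rodrigues(np.array(pr["R"]))[0],np.array(pr["t"]),np.array(pr["intrinsics"]),np.array(pr["distortion"]))[0].reshape(-1,2)
e=proj([p+Rt@[0,0,z] for z in (0,.039,.044,.080,.102)]); print(e)
c=e[3].astype(int); cr=im[c[1]-50:c[1]+30,c[0]-50:c[0]+50]; cr=cv2.resize(cr,None,fx=7,fy=7,interpolation=cv2.INTER_CUBIC)
for a in e: cv2.circle(cr,tuple(((a-c+50+.5)*7).astype(int)),3,(0,0,255),-1)
cv2.imwrite("pics/s2.png",cr)
E
```

```text
[ 0.44638861 -0.26169267  0.23124033] [ 1.02466274e-03 -1.85358001e-01  9.82670421e-01 -4.54062021e-04] 29.99285638332367 0.023658184643964585
0.02 33 [-0.0088 -0.0031  0.0253] x -0.0109 -0.0028 y -0.0134 0.0154
0.03 64 [-0.0033 -0.0073  0.0361] x -0.0145 0.014 y -0.0155 0.01
0.04 29 [-0.0053 -0.0093  0.0418] x -0.0139 0.0093 y -0.0167 0.0075
0.05 26 [-0.0008 -0.0049  0.0557] x -0.0059 0.0076 y -0.0089 0.0031
0.06 28 [-0.0007 -0.0049  0.0651] x -0.0057 0.0093 y -0.0094 0.0014
0.07 26 [-0.0011 -0.005   0.0749] x -0.0061 0.0078 y -0.009 0.0048
0.08 7 [ 0.0009 -0.0022  0.0871] x -0.0016 0.0037 y -0.0041 -0.0011
0.09 7 [ 0.0016 -0.0016  0.0951] x -0.0001 0.0046 y -0.0029 0.0007
0.1 1 [ 0.0008 -0.0009  0.1003] x 0.0008 0.0008 y -0.0009 -0.0009
[[213.97341945 142.82561513]
 [216.22807706 158.36852457]
 [216.50766666 160.28847724]
 [218.46028369 173.65228028]
 [219.60333584 181.43946029]]
```

View pics/s2.png

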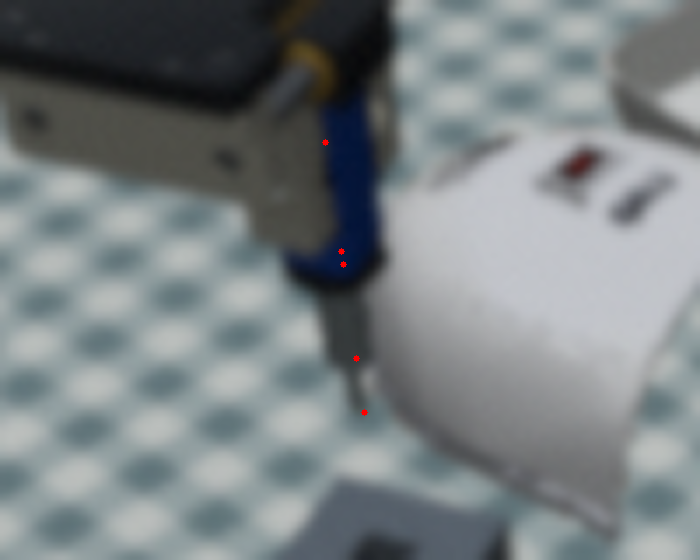

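Call:
drive_tool(
  motion=[
    [-0.01, 0.001, 0, 0, 0, 0, 0.012],
    [-0.018, 0.003, 0, 0, 0, 0, 0.012],
    [-0.02, 0.003, 0, 0, 0, 0, 0.012],
    [-0.02, 0.003, 0, 0, 0, 0, 0.012],
    [-0.02, 0.003, 0, 0, 0, 0, 0.012],
    [-0.02, 0.003, 0, 0, 0, 0, 0.012],
    [-0.02, 0.003, 0, 0, 0, 0, 0.012],
    [-0.018, 0.002, 0, 0, 0, 0, 0.012],
    [-0.01, 0, 0, 0, 0, 0, 0.012],
    [-0.004, 0, 0, 0.007, -0.0342, 0, 0.012],
    [0, 0, 0, 0.014, -0.0683, 0, 0.012],
    [0, 0, 0, 0.014, -0.0683, 0, 0.012],
    [0, 0, 0, 0.014, -0.0683, 0, 0.012],
    [0, 0, 0, 0.014, -0.0683, 0, 0.012],
    [0, 0, 0, 0.007, -0.0342, 0, 0.012],
    [0, 0, 0, 0, 0, 0, 0.012],
    [0, 0, 0, 0, 0, 0, 0.012],
  ],
)

```text
time_s: 6.9
tcp_pos: [0.5874, -0.1835, 0.2299]
orientation: [0.173, -0.183, 0.968, -0.003]
ft_force: [0.4, -0.6, -0.3]
finger_gap: 0.0241
grip_force: 30.0
```

```bash
cat > go.py <<'E'
from h import *
import sys
from scipy.spatial.transform import Rotation as Ro
n=np.array([-.337,-.058,.940]); n/=np.linalg.norm(n)
def state():
    o=r.get_obs(); p=o["tcp_pos"]; q=o["orientation"]; return o,p,Ro.from_quat(np.r_[q[1:],q[0]]).as_matrix()
def plan(spot,gap):
    o,p,Rt=state(); tgt=spot+n*(.102+gap); z1=Rt.T@-n; ax=np.cross([0,0,1],z1)
    tip=p+Rt@[0,0,.102]; e=tip-spot
    print("p",p.round(4),"move tool",(Rt.T@(tgt-p)).round(4),"turn",ax.round(4),"tip along n",round(e@n,4),"lateral world",(e-n*(e@n)).round(4))
    print("force",o["ft_force"].round(2),o["grip_force"],o["finger_gap"])
E
python3 - <<'E'
from go import *
plan(np.array([.6325,-.176,.049]),.03)
E
```

```text
p [ 0.5874 -0.1835  0.2299] move tool [0.0185 0.0035 0.0537] turn [ 0.0005 -0.0014  0.    ] tip along n 0.0836 lateral world [0.0173 0.0033 0.0064]
force [ 0.41 -0.61 -0.3 ] 29.9929341673851 0.024086792325539733
```

Call:
drive_tool(
  motion=[
    [0.0025, 0.0005, 0.008, 0, 0, 0, 0.012],
    [0.004, 0.0008, 0.013, 0, 0, 0, 0.012],
    [0.004, 0.0008, 0.014, 0, 0, 0, 0.012],
    [0.004, 0.0007, 0.014, 0, 0, 0, 0.012],
    [0.004, 0.0007, 0.0097, 0, 0, 0, 0.012],
    [0, 0, 0.005, 0, 0, 0, 0.012],
    [0, 0, 0, 0, 0, 0, 0.012],
    [0, 0, 0, 0, 0, 0, 0.012],
  ],
)

```text
time_s: 7.57
tcp_pos: [0.5919, -0.1833, 0.1634]
orientation: [0.173, -0.183, 0.968, -0.003]
ft_force: [0.4, 0.9, -0.3]
finger_gap: 0.0238
grip_force: 30.0
```

```bash
python3 - <<'E'
from go import *
S=np.array([.6325,-.176,.049]); plan(S,0)
o,p,Rt=state()
out=[]
for cam in ["side","top","wrist"]:
    im,d=cams.read_camera(cam); pr=cams.camera_params(cam)
    e=cv2.projectPoints(np.array([S,p+Rt@[0,0,.102],p+Rt@[0,0,.08]]).reshape(-1,1,3),cv2.Rodrigues(np.array(pr["R"]))[0],np.array(pr["t"]),np.array(pr["intrinsics"]),np.array(pr["distortion"]))[0].reshape(-1,2)
    print(cam,e.round(1))
    c=np.clip(e[0].round().astype(int),[20,25],[535,390]); h=25; cr=cv2.resize(im[max(0,c[1]-h):c[1]+h,max(0,c[0]-h):c[0]+h],(390,390),interpolation=cv2.INTER_CUBIC) 
    f=390/(2*h)
    for a,col in zip(e,[(0,0,255),(0,255,255),(255,255,0)]): cv2.circle(cr,tuple(((a-c+h+.5)*f).astype(int)),3,col,-1)
    out.append(cr)
    if cam=="wrist": cv2.imwrite("pics/w3.png",im)
cv2.imwrite("pics/h3.png",np.hstack(out[:2]))
E
```

```text
p [ 0.5919 -0.1833  0.1634] move tool [0.0002 0.0003 0.0197] turn [ 0.0002 -0.0008  0.    ] tip along n 0.0197 lateral world [ 0.0003 -0.0002  0.0001]
force [ 0.37  0.89 -0.34] 29.992941319942474 0.023841930012644806
side [[308.1 225.6]
 [305.9 218.8]
 [303.3 210.9]]
top [[279.3 175.3]
 [279.9 176.9]
 [280.5 178.9]]
wrist [[276.1 208.6]
 [275.7 216.1]
 [275.7 225.8]]
```

View pics/h3.png

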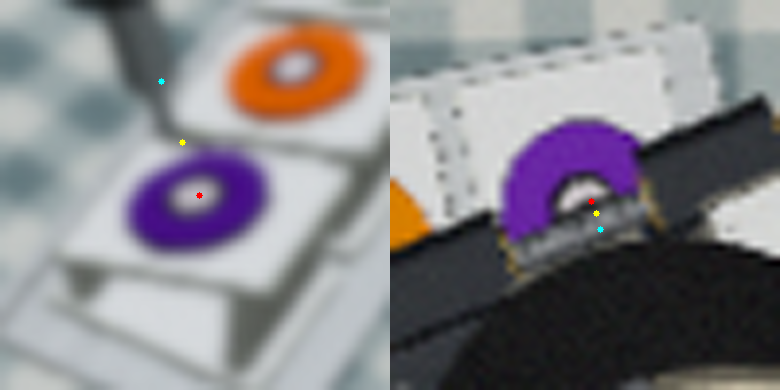

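View pics/w3.png

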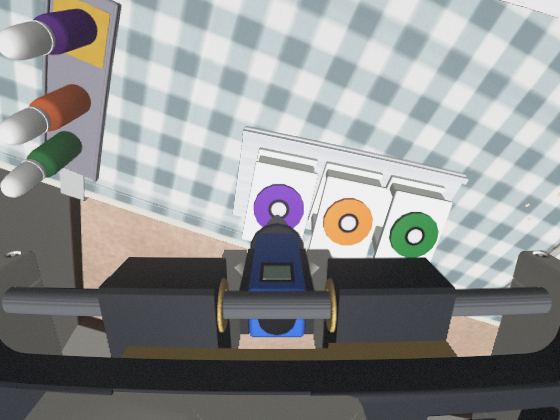

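```bash
python3 - <<'E'
from go import *
S=np.array([.6325,-.176,.049]); o,p,Rt=state()
def cr(cam,c,h,w,f):
    im,d=cams.read_camera(cam); pr=cams.camera_params(cam)
    X=[S]+[p+Rt@[0,0,z] for z in (.102,.08,.06,.044)]
    e=cv2.projectPoints(np.array(X).reshape(-1,1,3),cv2.Rodrigues(np.array(pr["R"]))[0],np.array(pr["t"]),np.array(pr["intrinsics"]),np.array(pr["distortion"]))[0].reshape(-1,2)
    q=cv2.resize(im[c[1]-h:c[1]+h,c[0]-w:c[0]+w],None,fx=f,fy=f,interpolation=cv2.INTER_CUBIC)
    for a in e: cv2.circle(q,tuple(((a-c+[w,h]+.5)*f).astype(int)),2,(0,255,255),-1)
    return q
a=cr("side",np.array([303,212]),25,17,11); b=cr("wrist",np.array([277,213]),33,24,8)
H=max(a.shape[0],b.shape[0]); pad=lambda q:cv2.copyMakeBorder(q,0,H-q.shape[0],0,0,cv2.BORDER_CONSTANT)
cv2.imwrite("pics/z4.png",np.hstack([pad(a),pad(b)]))
E
```

```text
(no output)
```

View pics/z4.png

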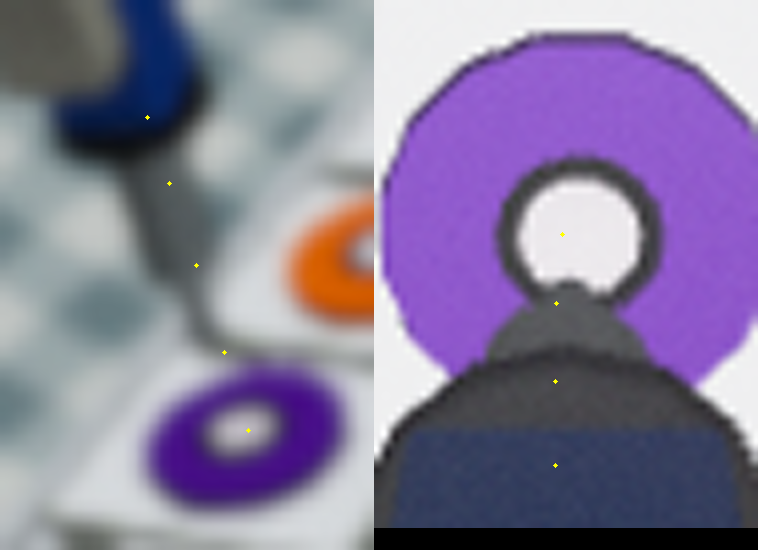

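Call:
drive_tool(
  motion=[
    [0.0002, 0.001, 0.004, 0, 0, 0, 0.012],
    [0, 0, 0.005, 0, 0, 0, 0.012],
    [0, 0, 0.004, 0, 0, 0, 0.012],
    [0, 0, 0.003, 0, 0, 0, 0.012],
    [0, 0, 0.002, 0, 0, 0, 0.012],
    [0, 0, 0.002, 0, 0, 0, 0.012],
    [0, 0, 0.002, 0, 0, 0, 0.012],
    [0, 0, 0.002, 0, 0, 0, 0.012],
    [0, 0, 0.0015, 0, 0, 0, 0.012],
    [0, 0, 0.0015, 0, 0, 0, 0.012],
    [0, 0, 0, 0, 0, 0, 0.012],
    [0, 0, 0, 0, 0, 0, 0.012],
    [0, 0, 0, 0, 0, 0, 0.012],
  ],
)

```text
time_s: 8.9
tcp_pos: [0.5998, -0.1809, 0.1381]
orientation: [0.173, -0.183, 0.968, -0.003]
ft_force: [-0.5, -0.3, -0.1]
finger_gap: 0.0238
grip_force: 30.0
```

```bash
python3 - <<'E'
from go import *
S=np.array([.6323,-.175,.049]); plan(S,-.008)
o,p,Rt=state()
F=[]
def cr(cam,c,h,w,f):
    im,d=cams.read_camera(cam); pr=cams.camera_params(cam)
    X=[S]+[p+Rt@[0,0,z] for z in (.08,.06,.044)]
    e=cv2.projectPoints(np.array(X).reshape(-1,1,3),cv2.Rodrigues(np.array(pr["R"]))[0],np.array(pr["t"]),np.array(pr["intrinsics"]),np.array(pr["distortion"]))[0].reshape(-1,2)
    q=cv2.resize(im[c[1]-h:c[1]+h,c[0]-w:c[0]+w],None,fx=f,fy=f,interpolation=cv2.INTER_CUBIC)
    for a in e: cv2.circle(q,tuple(((a-c+[w,h]+.5)*f).astype(int)),2,(0,255,255),-1)
    return q
a=cr("side",np.array([305,216]),25,17,11); b=cr("wrist",np.array([277,213]),33,24,8)
for i in range(15):
    F.append(r.get_obs()["ft_force"]); cams.read_camera("top")
F=np.array(F); print("mean",F.mean(0),F.std(0),"along n",F.mean(0)@n)
H=max(a.shape[0],b.shape[0]); pad=lambda q:cv2.copyMakeBorder(q,0,H-q.shape[0],0,0,cv2.BORDER_CONSTANT)
cv2.imwrite("pics/z5.png",np.hstack([pad(a),pad(b)]))
E
```

```text
p [ 0.5998 -0.1809  0.1381] move tool [-0.0006  0.0002  0.001 ] turn [ 0.0002 -0.0002  0.    ] tip along n -0.007 lateral world [-0.0005 -0.0004 -0.0002]
force [-0.46 -0.25 -0.11] 29.992353916168213 0.02383476671729191
mean [-1.48526044  0.08368251  0.41113196] [0.47349475 0.38395584 0.57790113] along n 0.8819082285509598
```

View pics/z5.png

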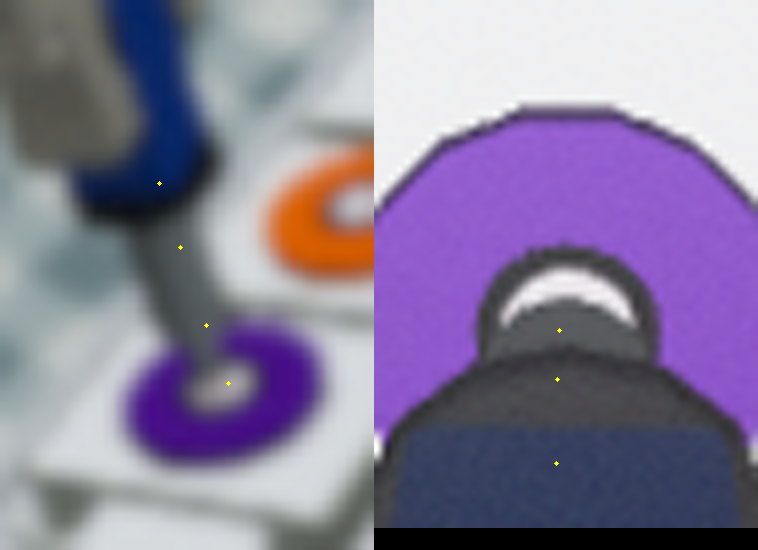

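Call:
drive_tool(
  motion=[
    [0, 0, 0.0013, 0, 0, 0, 0.012],
    [0, 0, 0, 0, 0, 0, 0.012],
    [0, 0, 0, 0, 0, 0, 0.012],
    [0, 0, 0, 0, 0, 0, 0.012],
    [0, 0, 0, 0, 0, 0, 0.012],
  ],
)

```text
time_s: 10.17
tcp_pos: [0.6005, -0.1808, 0.1369]
orientation: [0.174, -0.183, 0.968, -0.003]
ft_force: [-2.2, -0.9, 1.4]
finger_gap: 0.0235
grip_force: 30.0
```

```bash
python3 - <<'E'
from go import *
S=np.array([.6323,-.175,.049]); plan(S,-.008)
F=[]
for i in range(25):
    F.append(r.get_obs()["ft_force"]); cams.read_camera("top")
F=np.array(F); m=F.mean(0)@n; print("along n",m,"contact est",m+.83)
plan(S,-.008)
if 1<m+.83<3.2: print(r.close_job())
E
```

```text
p [ 0.6005 -0.1808  0.1369] move tool [-0.0004  0.0003 -0.0003] turn [ 0.  0. -0.] tip along n -0.0083 lateral world [-0.0003 -0.0004 -0.0001]
force [-2.21 -0.87  1.39] 29.992749094963074 0.02354946679950942
along n 1.1023149867359656 contact est 1.9323149867359657
p [ 0.6004 -0.1808  0.1368] move tool [-0.0005  0.0002 -0.0004] turn [ 0.0001 -0.0001  0.    ] tip along n -0.0084 lateral world [-0.0004 -0.0004 -0.0002]
force [-1.02  0.43  0.25] 29.992896616458893 0.02442503324978632
the job is handed in; nothing more can be done
None
```

I handed the job in at about 11.5 s with the gripped probe held steady, square to the purple disc and inside its ring; the tip is pushed in an estimated 8 mm (about 1.9 N), and I don't have the judge's verdict.

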